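Clamp the headlamp and light its bulb opening

TASK

First swing the fixture's clamp fully down onto the headlamp's lug. Then draw the flashlight straight out of the rack and hold it in the gripper so that it shines squarely into the round bulb opening in the headlamp's sloping back: flashlight in line with the opening, lens foremost and about 5 cm from the rim, never touching the headlamp or fixture. Finish while still holding it there, steady, and leave the can in the rack and the things lying about undisturbed.

Things in the scene. Friction and masses are not known exactly. Their poses are not given: they have to be found in the camera images.
- fixture: Fixed aluminium plate, x -135..135, y -145..155, 12 mm thick, with a black headlamp at y -135..75 mm (highest point 163 mm) and the clamp at y = 125 mm. Origin under the plate. +x: the way the clear front lens looks, away from the robot; -x: the sloping back with the bulb opening; z up. Yaw varies
- opening: The round bulb opening in the headlamp's sloping back: grey collar, 72 mm outside, 62 mm inside, 22 mm deep. Origin at the middle of the collar's rim, at (-30, -30, 135) mm in the fixture's frame. z points out of the opening, along its axis, 40 degrees from vertical, leaning towards fixture -x; y is level, along the fixture's y
- clamp (a joint): Angle of the clamp arm in rad: 0 = level, its rubber pad down on the headlamp's lug (end stop); larger = raised, up to 1.2. It starts raised. The hinge is stiff enough (0.22 N m) that the arm stays where it is left; about 1 to 3 N on the bar moves it
- clamp_hinge (a point): Middle of the clamp's hinge axis, at (85, 125, 98) mm in the fixture's frame; the axis runs along the fixture's y
- clamp_bar (a point): Middle of the clamp's cross bar: dark steel, 14 mm in diameter, 64 mm long, along fixture y, at the free end of the steel arm (18 mm wide, 12 mm thick), which joins it at its middle. 145 mm from the hinge: towards fixture -x when down (then 98 mm above the bench), swinging up and towards +x as it opens
- rack: Fixed grey block, 85 (x) x 190 (y) x 70 mm high, with two round wells 45 mm in diameter and 60 mm deep, at y = -55 and +55 mm. Origin under its centre, z up
- flashlight: Aluminium flashlight with two black bands, 165 mm long, about 110 to 230 g, standing lens down in either well of the rack, 105 mm showing. Origin at the middle of its lens face; z runs from lens to tail, so it shines along -z. Head 40 mm in diameter for the first 30 mm, tapering to a 28 mm handle from z = 48 to 165 mm. Round: its turn about its axis does not matter
- tail (a point): Middle of the flashlight's tail end, 165 mm from the lens along its axis
- can: Plain steel grease can, 41 mm in diameter, 105 mm high, standing in the rack's other well with 45 mm showing; stays there. Origin under its base
- pliers: Pliers with red handles, 170 mm long, 14 mm high, lying on the bench nearer the robot; leave alone. Origin under the joint area, on the bench
- wrench: Steel wrench lying flat on the bench nearer the robot; leave alone. Origin under its middle
- collar: Steel collar, 34 mm in diameter, 12 mm high, lying on the bench nearer the robot; leave alone. Origin under its middle
There are look-alikes about, which are no part of the job. Several things have the shape of the rack; the one meant has the colours described above. Of the things that look like the flashlight, the smaller one is meant.

How it is judged:
On the way, in this order (a step that is already met when the one before it is completed fails the run):
1. the clamp is fully down while the flashlight is still in its well (value of joint clamp below 0.06 rad and distance of flashlight from where it was at the start of the episode below 0.02 m), for 0.2 s.
2. the flashlight is held clear above the rack (height (world z) of flashlight above 0.08 m and contact force between flashlight and the fingers above 1 N and contact force between flashlight and rack below 0.2 N), for 0.1 s.
3. the flashlight shines into the opening (value of joint clamp below 0.06 rad and x of flashlight in the frame of opening between -0.02 and 0.02 m and y of flashlight in the frame of opening between -0.02 and 0.02 m and z of flashlight in the frame of opening between 0.02 and 0.085 m and z of tail in the frame of opening above 0.15 m and angle between the z axis of flashlight and the z axis of opening, either way round below 0.26 rad and height (world z) of flashlight above 0.13 m and contact force between flashlight and the fingers above 1 N and contact force between flashlight and fixture below 0.2 N and contact force between flashlight and rack below 0.2 N and linear speed of flashlight below 0.03 m/s and angular speed of flashlight below 0.2 rad/s), for 0.2 s.
At the end, for the whole second after the job is handed in: Clamp under 0.06 rad; flashlight gripped (over 1 N), steady, touching neither fixture nor rack, lens over 130 mm high, 20 to 85 mm out from the opening's rim and within 20 mm of its axis in x and in y, in line with it within 0.26 rad, tail away (under 0.03 m/s, 0.2 rad/s) (all of step 3); the arm keeps its last pose, push and grip.
It fails at once if the flashlight touches the headlamp or its fixture (contact force between flashlight and fixture above 1 N).
It fails at once if the can is lifted or knocked in its well by more than 15 mm (distance of can from where it was at the start of the episode above 0.015 m).
It fails at once if the pliers is shifted by more than 20 mm (distance of pliers from where it was at the start of the episode above 0.02 m).
It fails at once if the wrench is shifted by more than 20 mm (distance of wrench from where it was at the start of the episode above 0.02 m).
It fails at once if the collar is shifted by more than 20 mm (distance of collar from where it was at the start of the episode above 0.02 m).
It also fails if it takes over 56 s, if anything falls off the work surface, if the arm or the gripper's body presses on something with over 40 N, if the wrist force passes 120 N, or if a joint passes its speed limit or range.

ROBOT

A 6-joint arm with a two-finger parallel gripper is mounted at the origin on the work surface. World frame = base frame: x ahead of the robot, y to its left, z up, the work surface at z = 0. Lengths are in m, angles in rad, forces in N, time in s.
With the tool pointing down it reaches from about 0.225 to 0.875 m from the base axis. Payload 3.4 kg.
Tool frame: the origin (TCP) lies at the very end of the fingers, on their centre line; the grasp point (between the pads) lies 19 mm behind it; z points along the fingers, y is the line along which they close (so a half turn about z gives the same grasp; the last joint's range is limited). The gripper opens to 85 mm and grips with 20 to 120 N. Pads are 22 mm wide; open, the fingers measure 114 mm over their backs; the gripper's body (76 mm by 85 mm) begins 54 mm behind the grasp point. The pads swing forward as they close: fully open they stand 13 mm farther back than shut.
Start: joints at [-1.38, 0.276, 1.505, -0, 1.361, -0.121], TCP at [0.176, -0.547, 0.231] pointing down, gripper open.
Joint ranges: [-2.89, 2.89], [-0.75, 2.08], [0.22, 2.7], [-1.18, 4.32], [0.11, 2.71], [-2.7, 2.7]. Speed limits (rad/s): [2.57, 2.57, 3.14, 3.14, 3.14, 3.14].

INTERFACE

Orientations are given as a unit quaternion [w, x, y, z].
In Python, from rig import readout, vision, manip gives the robot as it stands.
- The arm moves only by the shell command python3 -m handwheel 'ROWS' [FORCE]. ROWS is JSON, a list of rows, each a list of 3 entries, a list of its own where there are three numbers: the shift along the tool's x, y, z in mm, then the turn, a rotation vector about the tool's x, y, z in units of 6 degrees (1.0 is 6 degrees), then the closure, from -1 (fully open) to 1 (shut), so that 0 is half open. A call has 1 to 20 rows; each row shifts and turns the commanded pose from where the row before left it, along the tool's axes as they then stand; what a row does not reach is not made up. A row lasts 1/8 s, in which the tool goes at most 62.5 mm and 10.7 degrees, less where a joint would pass 70% of its speed; a pose out of reach is approached as far as the arm can. A call is refused whole if a number of a shift passes 62.5 or a number of a turn 1, either way. A call with a gripper value outside its range is refused whole. The fingers move at their own pace and stop on an object; FORCE is the grip in N (left out, the last holds). Time passes only in rows, so rows that do not move let the fingers close. It gives the time, the measured TCP pose, the force, the opening and the grip force at its end, in the units of the state.
- readout.get_state(): the state, without advancing time (a new reading comes with each control period).
- vision.get_image(name): name is "scene" or "side" or "wrist"; returns the picture (480x640x3 uint8, blue, green, red); there is no depth.
- vision.camera_params(name): a dict with "intrinsics" (3x3 intrinsics, pixels), "rvec" (rotation vector, rad) and "tvec" (3), from world to camera coordinates, as OpenCV has them; the wrist camera has in their place "hand_eye" (4x4, takes a point from camera to tool coordinates, whose origin is the TCP and whose axes are the flange's). Camera axes: x right, y down, z forward; pixel columns grow to the right and rows downward; lengths in m; the calibration is good to about 2 mm. A picture is of the moment at which its call begins: read the wrist's pose just before it. camera_params takes no time and is no camera call.
- manip.sign_off(): hands the job in; it is judged then, once.
The state is a dict: "clock": time; "qpos": joint angles; "qd": joint speeds; "effort": joint torques, N m; "position": TCP position; "ee_rot": TCP orientation; "contact_force": force on the tool from outside, world axes, zero at the start; "moment": the same for the moment, N m; "width": finger opening in m; "gripper_force": force on a finger pad.
Only numpy, scipy, OpenCV 4.12 (cv2) and the standard library are available. Lean on these libraries where they do the work, as an engineer would, in place of code of your own. Each camera call takes 0.05 s, during which the arm holds its last target. There are 200 camera calls.

## Working session

There is one attempt and no reset: what is moved stays moved. The work goes in short steps, Python scripts to look and compute and a shell command to move; the robot and the scene stay as the last step left them, time stands still between calls to the robot, and variables do not carry over. Pictures are saved under pics/ and viewed, at most 10 in all, crops included, and the job is handed in when it is done.

```bash
mkdir -p pics; python3 - <<'E'
from rig import readout, vision
import cv2, numpy as np
for n in ("scene","side"):
    cv2.imwrite(f"pics/{n}0.png",vision.get_image(n)); p=vision.camera_params(n)
    R=cv2.Rodrigues(np.array(p["rvec"]))[0]; print(n,p["intrinsics"],(-R.T@np.array(p["tvec"]).ravel()).round(3))
print(vision.camera_params("wrist")); print(readout.get_state())
E
```

```text
scene [[475.04864981   0.         323.62582538]
 [  0.         475.04864981 236.81882391]
 [  0.           0.           1.        ]] [1.186 0.049 0.787]
side [[573.55553863   0.         317.65248588]
 [  0.         573.55553863 231.335645  ]
 [  0.           0.           1.        ]] [-0.038  0.557  0.675]
{'intrinsics': array([[388.88592401,   0.        , 315.94698215],
       [  0.        , 388.88592401, 237.97079824],
       [  0.        ,   0.        ,   1.        ]]), 'hand_eye': array([[ 2.43423392e-04, -9.64796161e-01, -2.62998686e-01,
         6.54041716e-02],
       [ 9.99999827e-01,  9.41485485e-05,  5.80189941e-04,
         1.01416616e-03],
       [-5.35004083e-04, -2.62998782e-01,  9.64796017e-01,
        -1.42877515e-01],
       [ 0.00000000e+00,  0.00000000e+00,  0.00000000e+00,
         1.00000000e+00]])}
{'clock': 0.1, 'qpos': array([-1.37997692e+00,  2.76572159e-01,  1.50599573e+00, -5.43748760e-06,
        1.36071604e+00, -1.20986405e-01]), 'qd': array([ 0.00046044, -0.00124931, -0.00199031, -0.00072614,  0.00067134,
       -0.00123173]), 'effort': array([ 1.15663202e-03, -4.17698050e+01, -2.46404690e+01, -2.74217127e-04,
        5.84703012e-03,  1.96449001e-06]), 'position': array([ 0.1763085 , -0.54681208,  0.23050748]), 'ee_rot': array([-8.45029915e-04,  9.87871296e-01,  1.55272625e-01, -3.21775955e-05]), 'contact_force': array([-0.14772324, -0.6611544 , -0.57832444]), 'moment': array([ 0.01005312, -0.02727219, -0.0430211 ]), 'gripper_force': 0.0, 'width': 0.08543398759525178}
```

View pics/scene0.png

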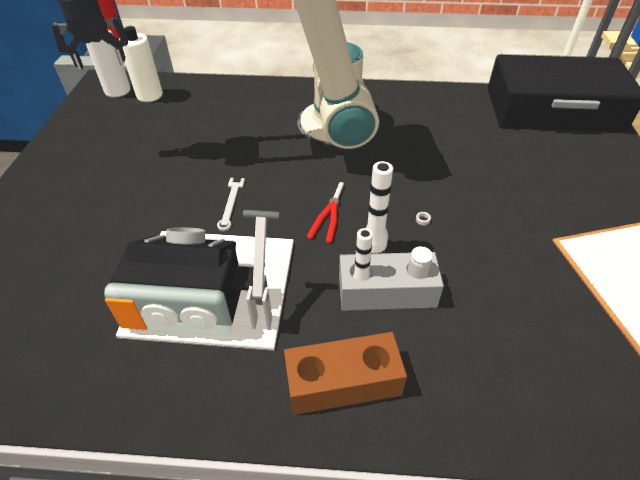

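View pics/side0.png

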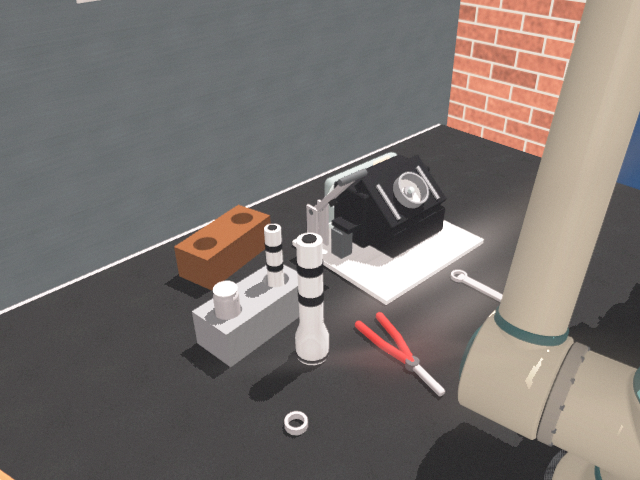

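Scene picture: the grey rack is at (390,280) and the brown block at (345,370) is a look-alike. The small banded flashlight stands in the grey rack at (363,235..278). The bigger one stands free at (380,165..250), so the small one in the rack fits the description. The fixture is at (205,290) with its clamp bar at (261,214). I'll confirm this in enlarged crops.

```bash
python3 - <<'E'
import cv2
a=cv2.imread("pics/scene0.png")[170:350,105:455]; cv2.imwrite("pics/c1.png",cv2.resize(a,None,fx=2.25,fy=2.25,interpolation=cv2.INTER_CUBIC))
a=cv2.imread("pics/side0.png")[140:380,185:495]; cv2.imwrite("pics/c2.png",cv2.resize(a,None,fx=2.5,fy=2.5,interpolation=cv2.INTER_CUBIC))
E
```

```text
(no output)
```

View pics/c1.png

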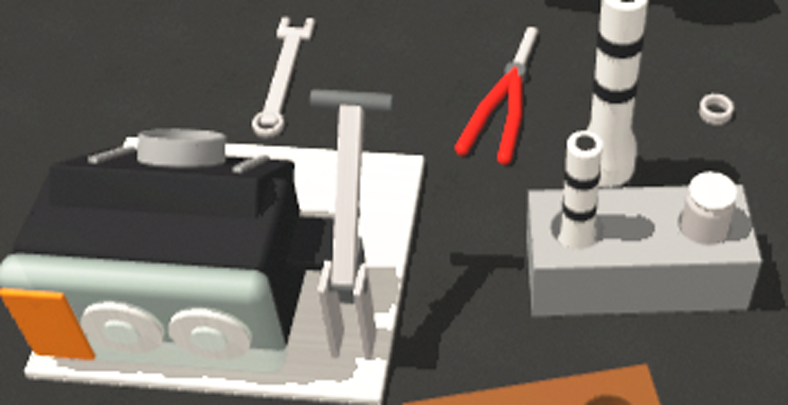

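View pics/c2.png

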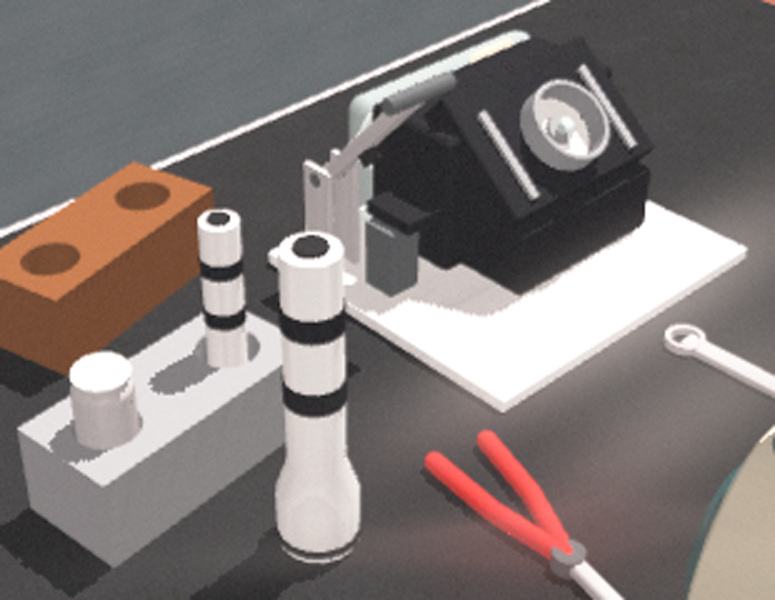

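Crop 1: the tail top is at (584,141), the can top at (713,192), the rack top corners at (528,190), (743,186), (760,262) and (532,268), the bar ends at (312,98) and (391,101), and the rim at (182,141). Crop 2: the tail is at (219,217), the rim at (565,125), the bar ends at (388,103) and (452,82), and the plate corners at (503,400) and (745,245). The small flashlight in the grey rack is confirmed as the one meant.

```bash
cat > h.py <<'E'
import numpy as np, cv2
from rig import readout, vision
from scipy.optimize import least_squares
from scipy.spatial.transform import Rotation as Ro
P={n:vision.camera_params(n) for n in("scene","side")}
def c1(u,v): return "scene",np.array([u/2.25+105,v/2.25+170])
def c2(u,v): return "side",np.array([u/2.5+185,v/2.5+140])
def proj(n,X):
    p=P[n]; return cv2.projectPoints(np.atleast_2d(np.float64(X)),p["rvec"],p["tvec"],p["intrinsics"],None)[0][:,0]
def tool():
    s=readout.get_state(); return s["position"],Ro.from_quat(s["ee_rot"],scalar_first=True)
E
python3 - <<'E'
from h import *
def W(p,X): c,s=np.cos(p[2]),np.sin(p[2]); return np.array([p[0]+c*X[0]-s*X[1],p[1]+s*X[0]+c*X[1],X[2]])
def bar(th,dy): return [.085-.145*np.cos(th),.125+dy,.098+.145*np.sin(th)]
obs=[(c1(383,400),(.135,.155,.012)),(c1(423,156),(-.135,.155,.012)),(c1(27,375),(.135,-.145,.012)),
 (c1(182,141),(-.03,-.03,.135)),(c2(565,125),(-.03,-.03,.135)),(c2(503,400),(-.135,.155,.012)),(c2(745,245),(-.135,-.145,.012)),
 (c1(312,98),-.032),(c1(391,101),.032),(c2(388,103),.032),(c2(452,82),-.032)]
f=lambda p:np.concatenate([proj(o[0],W(p,X if isinstance(X,tuple) else bar(p[3],X)))[0]-o[1] for o,X in obs])
r=least_squares(f,[.6,-.25,0,1.],loss="soft_l1"); p=r.x
print("fixture",p.round(4)); print(r.fun.reshape(-1,2).round(1).tolist() if 0 else f(p).reshape(-1,2).round(1).tolist())
print("bar",W(p,bar(p[3],0)),"down",W(p,bar(0,0)),"hinge",W(p,(.085,.125,.098)),"open",W(p,(-.03,-.03,.135)))
ro=[(c1(528,190),(-.0425,-.095,.07)),(c1(743,186),(-.0425,.095,.07)),(c1(760,262),(.0425,.095,.07)),(c1(532,268),(.0425,-.095,.07)),(c2(103,487),(-.0425,.095,.07)),(c2(20,432),(.0425,.095,.07)),
 (c1(584,141),(0,-.055,.175)),(c2(219,217),(0,-.055,.175))]
f=lambda p:np.concatenate([proj(o[0],W(p,X))[0]-o[1] for o,X in ro])
q=least_squares(f,[.6,.1,0],loss="soft_l1").x
print("rack",q.round(4),f(q).reshape(-1,2).round(1).tolist())
t=[c1(584,141),c2(219,217)]
x=least_squares(lambda x:np.concatenate([proj(o[0],x)[0]-o[1] for o in t]),[.6,.1,.17]); print("tail",x.x,x.cost)
print("well",W(q,(0,-.055,.175)),"can",W(q,(0,.055,.1)))
o=[c1(615,10),c2(310,245)]
x=least_squares(lambda x:np.concatenate([proj(o_[0],x)[0]-o_[1] for o_ in o]),[.5,.1,.25]); print("decoy top",x.x,x.cost)
E
```

```text
fixture [ 0.6188 -0.2284 -0.001   0.8235]
[[-0.1, -0.9], [-0.7, -1.2], [-1.8, 0.2], [-0.6, -2.4], [0.9, -2.4], [-0.3, 0.8], [-1.3, 0.4], [-0.5, -0.3], [0.8, 0.2], [-1.3, 3.0], [-1.7, 0.0]]
bar [ 0.60542174 -0.1033942   0.20436393] down [ 0.5589698  -0.10334664  0.098     ] hinge [ 0.70396972 -0.10349511  0.098     ] open [ 0.58881107 -0.25837728  0.135     ]
rack [0.6049 0.132  0.106 ] [[-0.8, -0.4], [-1.1, -1.4], [0.1, -0.8], [0.0, -0.4], [-0.5, -0.1], [-1.7, -1.5], [-0.5, 0.3], [-0.8, 1.3]]
tail [0.61066518 0.0769627  0.17672776] 0.49957475488109915
well [0.61074904 0.0773448  0.175     ] can [0.59910782 0.18672707 0.1       ]
decoy top [0.49700469 0.09735441 0.21677562] 2.055049342143127
```

```bash
python3 -m handwheel '[[[0,0,-10],[0,0,1],1],[[0,0,-10],[0,0,1],1],[[0,0,-10],[0,0,0.98],1],[[36,-37,-1],[0,0,0],1],[[36,-37,-1],[0,0,0],1],[[36,-37,-1],[0,0,0],1],[[36,-37,-1],[0,0,0],1],[[36,-37,-1],[0,0,0],1],[[36,-37,-1],[0,0,0],1],[[36,-37,-1],[0,0,0],1],[[36,-37,-1],[0,0,0],1],[[36,-37,-1],[0,0,0],1],[[36,-37,-1],[0,0,0],1],[[36,-37,0],[0,0,0],1],[[36,-37,0],[0,0,0],1],[[0,0,0],[0,0,0],1]]' 30
```

```text
clock: 2.1
position: [0.6103, -0.1005, 0.27]
ee_rot: [-0.001, 1.0, 0.002, -0.0]
contact_force: [-0.9, 0.0, 0.1]
width: 0.0
gripper_force: 0.0
```

```bash
python3 -m handwheel '[[[-4,1,20],[0,0,0],1],[[-4,1,20],[0,0,0],1],[[0,0,14],[0,0,0],1],[[-4,0,6],[0,0,0],1],[[-6,0,6],[0,0,0],1],[[-8,0,9],[0,0,0],1],[[-5,0,8],[0,0,0],1],[[0,0,0],[0,0,0],1]]'
```

```text
clock: 3.1
position: [0.5766, -0.1053, 0.1875]
ee_rot: [-0.0, 1.0, -0.0, -0.001]
contact_force: [0.7, -0.0, -0.2]
width: 0.0001
gripper_force: 0.0
```

```bash
python3 - <<'E'
from rig import vision
import cv2
a=vision.get_image("side")[140:380,265:495]; b=vision.get_image("scene")[150:390,120:300]
f=lambda i:cv2.resize(i,None,fx=1.9,fy=1.9,interpolation=cv2.INTER_CUBIC)
cv2.imwrite("pics/d1.png",cv2.hconcat([f(a),f(b)]))
E
```

```text
(no output)
```

View pics/d1.png

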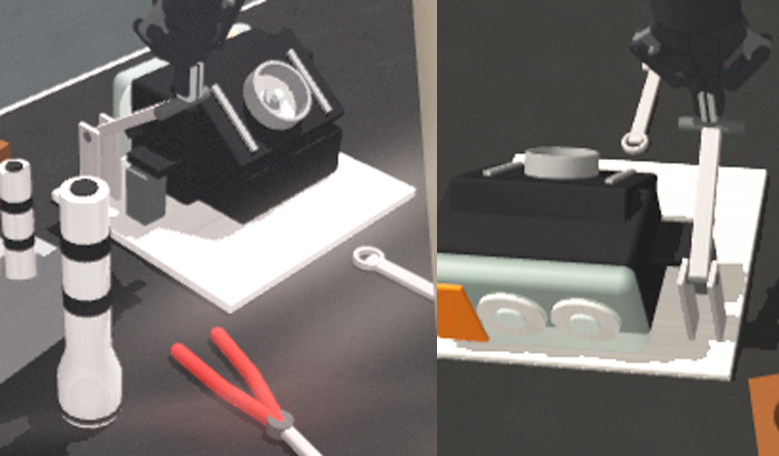

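The closed fingertips rest on the bar, at (190,103) on the left and (710,122) on the right. The arm has already swung partly down, so I'll keep following it.

```bash
python3 -m handwheel '[[[-4,0,10],[0,0,0],1],[[-4,0,10],[0,0,0],1],[[-3,0,10],[0,0,0],1],[[-3,0,10],[0,0,0],1],[[-2,0,10],[0,0,0],1],[[-1,0,10],[0,0,0],1],[[0,0,8],[0,0,0],1],[[0,0,6],[0,0,0],1],[[0,0,6],[0,0,0],1],[[0,0,0],[0,0,0],1]]'
```

```text
clock: 4.45
position: [0.5606, -0.1054, 0.1078]
ee_rot: [-0.0, 1.0, -0.0, -0.0]
contact_force: [-0.1, -0.4, 0.6]
width: 0.0002
gripper_force: 0.0
```

```bash
python3 -m handwheel '[[[0,0,2],[0,0,0],1],[[0,0,2],[0,0,0],1],[[0,0,1],[0,0,0],1],[[0,0,0],[0,0,0],1],[[0,0,0],[0,0,0],1]]'
```

```text
clock: 5.08
position: [0.561, -0.1056, 0.1048]
ee_rot: [0.0, 1.0, -0.0, 0.001]
contact_force: [-1.5, 1.0, 6.1]
width: -0.0004
gripper_force: 3.7
```

```bash
python3 -m handwheel '[[[0,0,2],[0,0,0],1],[[0,0,0],[0,0,0],1],[[0,0,0],[0,0,0],1],[[0,0,-20],[0,0,0],1],[[0,0,-43],[0,0,0],1],[[0,0,-43],[0,0,0],1],[[0,0,-43],[0,0,0],-1],[[10,-37,0],[0,0,0],-1],[[10,-37,0],[0,0,0],-1],[[10,-36,0],[0,0,0],-1],[[10,-36,0],[0,0,0],-1],[[10,-36,0],[0,0,0],-1],[[0,0,0],[0,0,0],-1],[[0,0,0],[0,0,0],-1]]'; python3 - <<'E'
from h import *
p,R=tool(); im=vision.get_image("wrist"); w=vision.camera_params("wrist")
X=np.array([.6107,.077,.175]); H=np.array(w["hand_eye"])
t=R.inv().apply(X-p); c=H[:3,:3].T@(t-H[:3,3]); u=w["intrinsics"]@c/c[2]; print("pred tail px",u,p)
b=vision.get_image("side")
cv2.imwrite("pics/e1.png",cv2.hconcat([cv2.resize(im,(480,360)),cv2.resize(b[130:310,270:430],(320,360),interpolation=cv2.INTER_CUBIC)]))
E
```

```text
clock: 6.82
position: [0.6103, 0.0762, 0.2501]
ee_rot: [0.0, 1.0, 0.0, -0.0]
contact_force: [-0.2, -0.3, 0.1]
width: 0.0851
gripper_force: 0.0
pred tail px [311.98093166 247.8043767    1.        ] [0.61030553 0.07615995 0.25007587]
```

View pics/e1.png

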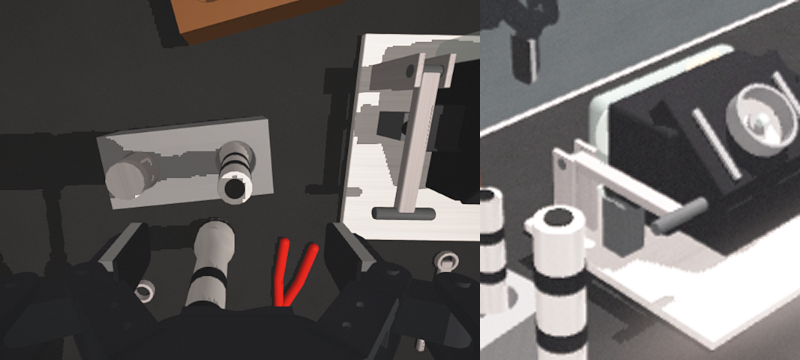

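The left half (wrist view) shows the tail at (235,188), against a prediction of (234,186). The right half shows the clamp level on the lug, with the bar at (680,215). Next I descend and grip.

```bash
python3 -m handwheel '[[[0,0,30],[0,0,0],-1],[[0,-1,30],[0,0,0],-1],[[0,0,30],[0,0,0],-1],[[0,0,30],[0,0,0],-1],[[0,0,18],[0,0,0],-1],[[0,0,0],[0,0,0],-1],[[0,0,0],[0,0,0],1],[[0,0,0],[0,0,0],1],[[0,0,0],[0,0,0],1],[[0,0,0],[0,0,0],1],[[0,0,0],[0,0,0],1],[[0,0,0],[0,0,0],1]]' 60
```

```text
clock: 8.43
position: [0.6112, 0.0778, 0.1132]
ee_rot: [-0.0, 1.0, -0.0, 0.001]
contact_force: [0.5, 0.8, 4.9]
width: 0.0268
gripper_force: 59.4
```

```bash
python3 -m handwheel '[[[0,0,-15],[0,0,0],1],[[0,0,-30],[0,0,0],1],[[0,0,-35],[0,0,0],1],[[0,0,-35],[0,0,0],1],[[0,0,-35],[0,0,0],1],[[0,0,-35],[0,0,0],1],[[0,0,-35],[0,0,0],1],[[0,0,-30],[0,0,0],1],[[0,0,0],[0,0,0],1],[[-20,37,0],[0,0,0],1],[[-20,37,0],[0,0,0],1],[[-20,37,0],[0,0,0],1],[[-20,37,0],[0,0,0],1],[[-20,37,0],[0,0,0],1],[[-20,37,0],[0,0,0],1],[[-20,37,0],[0,0,0],1],[[-20,37,0],[0,0,0],1],[[-25,40,0],[0,0,0],1],[[0,0,0],[0,0,0],1]]'
```

```text
clock: 10.8
position: [0.4232, -0.2603, 0.3603]
ee_rot: [-0.001, 1.0, -0.003, -0.002]
contact_force: [-0.2, 0.6, -1.5]
width: 0.0266
gripper_force: 59.6
```

```bash
python3 -m handwheel '[[[0,0,0],[0,0.95,0],1],[[0,0,0],[0,0.95,0],1],[[0,0,0],[0,0.95,0],1],[[0,0,0],[0,0.95,0],1],[[0,0,0],[0,0.95,0],1],[[0,0,0],[0,0.95,0],1],[[0,0,0],[0,0.95,0],1],[[0,0,0],[0,0,0],1]]'; python3 - <<'E'
from h import *
p,R=tool(); a=np.array([-np.sin(np.radians(40)),0,np.cos(np.radians(40))]); T=np.array([.5888,-.2584,.135])+(.05+.103)*a
print("z",R.as_matrix()[:,2],"move tool mm",1000*R.inv().apply(T-p))
cv2.imwrite("pics/f1.png",vision.get_image("side"))
E
```

```text
clock: 11.8
position: [0.4239, -0.2568, 0.3595]
ee_rot: [-0.002, 0.941, -0.002, 0.34]
contact_force: [-0.3, -0.2, -1.8]
width: 0.0269
gripper_force: 59.6
z [ 0.63874226  0.00248382 -0.76941676] move tool mm [-17.3044861    2.02115699 125.09403927]
```

View pics/f1.png

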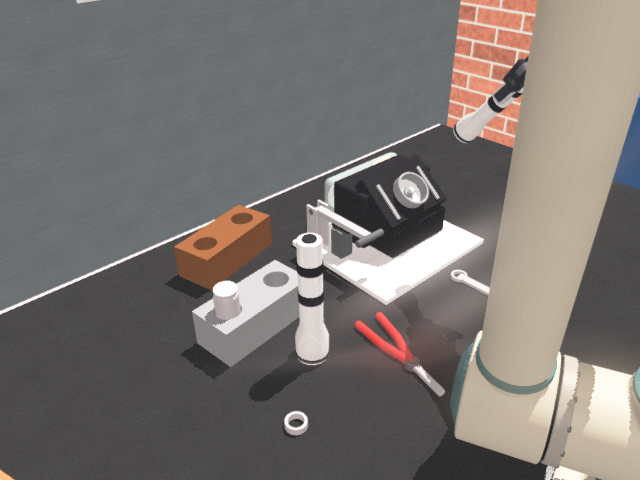

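The flashlight is held with its lens at (468,132), pointing down and forward, and the opening is clear at (410,190). Everything else is undisturbed.

```bash
python3 -m handwheel '[[[-9,1,20],[0,0,0],1],[[-8,1,25],[0,0,0],1],[[0,0,25],[0,0,0],1],[[0,0,25],[0,0,0],1],[[0,0,18],[0,0,0],1],[[0,0,10],[0,0,0],1],[[0,0,2],[0,0,0],1],[[0,0,0],[0,0,0],1],[[0,0,0],[0,0,0],1],[[0,0,0],[0,0,0],1]]'; python3 - <<'E'
from h import *
p,R=tool(); a=np.array([-np.sin(np.radians(40)),0,np.cos(np.radians(40))]); T=np.array([.5888,-.2584,.135])+(.05+.103)*a
print("left mm",1000*R.inv().apply(T-p))
L=p+.103*R.as_matrix()[:,2]; print("lens",L,"lens px side",proj("side",L))
im=[cv2.resize(vision.get_image("side")[100:260,340:500],(400,400),interpolation=cv2.INTER_CUBIC),cv2.resize(vision.get_image("scene")[130:290,100:260],(400,400),interpolation=cv2.INTER_CUBIC)]
cv2.imwrite("pics/g1.png",cv2.hconcat(im))
E
```

```text
clock: 13.1
position: [0.4925, -0.2607, 0.2561]
ee_rot: [0.001, 0.94, -0.0, 0.341]
contact_force: [-0.3, 0.6, -1.5]
width: 0.0267
gripper_force: 59.7
left mm [-4.00329917 -2.3103913   1.66251812]
lens [ 0.5585662  -0.26083715  0.17706913] lens px side [[426.56344658 173.09611164]]
```

View pics/g1.png

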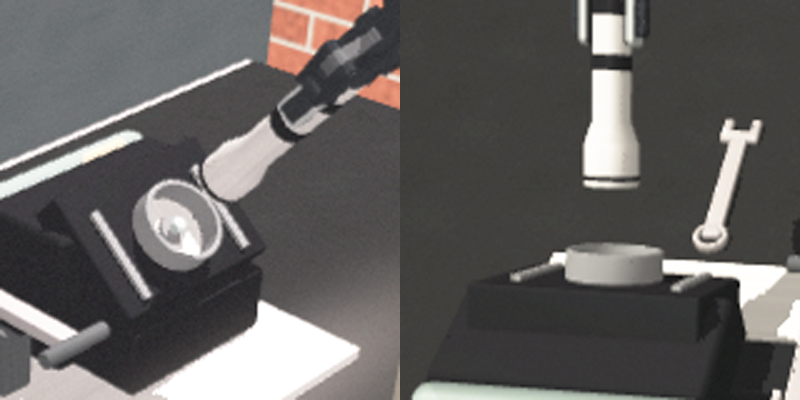

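The left half shows the lens at (235,180), off the rim and aimed at it. The right half shows the flashlight centre at column 611 and the collar at 614. I'll make a small correction and settle.

```bash
python3 -m handwheel '[[[-3,-1,2],[0,0,0],1],[[-3,-1,2],[0,0,0],1],[[0,0,0],[0,0,0],1],[[0,0,0],[0,0,0],1],[[0,0,0],[0,0,0],1],[[0,0,0],[0,0,0],1],[[0,0,0],[0,0,0],1],[[0,0,0],[0,0,0],1]]' && python3 - <<'E'
from rig import manip, readout
print(abs(readout.get_state()["qd"]).max(), manip.sign_off())
E
```

```text
clock: 14.2
position: [0.4906, -0.2584, 0.2486]
ee_rot: [0.0, 0.94, -0.0, 0.341]
contact_force: [-0.0, -0.1, -1.0]
width: 0.0268
gripper_force: 59.7
the job is handed in; nothing more can be done
0.0010715520363784755 None
```

I handed in the job at 14.2 s: the clamp is down, and the gripper holds the flashlight steady about 5 cm from the bulb opening, in line with it. The judge's result wasn't shown.

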